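Hold the gift-box lid open for gluing the lid stay

ROBOT

A 6-joint arm with a two-finger parallel gripper is mounted at the origin on the work surface. World frame = base frame: x ahead of the robot, y to its left, z up, the work surface at z = 0. Lengths are in m, angles in rad, forces in N, time in s.
With the tool pointing down it reaches from about 0.35 to 0.775 m from the base axis. Payload 5.5 kg.
Tool frame: the origin (TCP) lies between the finger pads; the fingertips stand 17 mm ahead of it and the grasp point (between the pads) lies 2 mm behind it (env.finger_overhang is the distance from the TCP to the fingertips, in m); z points along the fingers, y is the direction in which the jaws open and shut (so a half turn about z gives the same grasp; the last joint's range is limited). The gripper opens to 85 mm and grips with 20 to 120 N. Pads are 22 mm wide; open, the fingers measure 114 mm over their backs; the gripper's body (76 mm by 85 mm) begins 54 mm behind the grasp point. The pads swing forward as they close: fully open they stand 13 mm farther back than shut.
Start: joints at [-1.447, 0.313, 0.046, 1.304, 0, 1.431], TCP at [0.15, -0.555, 0.248] pointing down, gripper open.
Joint ranges: [-2.76, 2.76], [-0.86, 1.69], [-1.03, 1.26], [-2.2, 2.34], [-1.47, 1.5], [-3.14, 3.14]. Speed limits (rad/s): [2.57, 2.57, 3.14, 3.14, 3.14, 3.14].

INTERFACE

Orientations are given as a unit quaternion [w, x, y, z].
In Python, from workcell import env gives the robot as it stands. The module is installed in compiled form; this text tells all that it offers.
- The arm moves only by the tool arm_command, never from a script. Its argument "moves" is a list of rows, each a list of 5 numbers: the closure, from 0 (fully open) to 1 (shut), then the shift along the tool's x, y, z in mm, then the turn about the tool's z in rad. In form: [[fingers, dx, dy, dz, turn], ...]. A call has 1 to 12 rows; each row is the pose to reach, as a shift and turn from the pose commanded when the call began, along the tool's axes at that moment; what a row does not reach only later rows make up. A row lasts 1/10 s, in which the tool goes at most 50 mm and 8.59 degrees, less where a joint would pass 70% of its speed; a pose out of reach is approached as far as the arm can. A call with a gripper value outside its range is refused whole. The fingers move at their own pace and stop on an object; "squeeze" is the grip in N (left out, the last holds). Time passes only in rows, so rows that repeat a pose let the fingers close. It gives the time, the measured TCP pose, the force and the opening at its end, in the units of the state.
- env.get_state(): the state, without advancing time (a new reading comes with each control period).
- env.read_camera(name): name is "scene" or "top"; returns (picture, depth): 400x640x3 uint8, blue, green, red; 400x640 float32, m along the optical axis (not along the pixel's ray), 0 where there is no reading.
- env.get_calibration(name): a dict with "fx", "fy", "cx", "cy" (pixels), "pose" (4x4, takes a point from camera to world coordinates). Camera axes: x right, y down, z forward; pixel columns grow to the right and rows downward; lengths in m; the calibration is good to about 2 mm. A picture is of the moment at which its call begins. get_calibration takes no time and is no camera call.
- env.hand_in(): hands the job in, once; it reports no verdict.
The state is a dict: "clock": time; "joint_pos": joint angles; "qvel": joint speeds; "tau": joint torques, N m; "tcp_pos": TCP position; "orientation": TCP orientation; "wrist_force": force on the tool from outside, world axes, zero at the start; "ft_torque": the same for the moment, N m; "finger_gap": finger opening in m.
Only numpy, scipy, OpenCV 4.12 (cv2) and the standard library are available. Lean on these libraries where they do the work, as an engineer would, in place of code of your own. Each camera call takes 0.05 s, during which the arm holds its last target. There are 200 camera calls.

TASK

Slide the clear guard along its track, off the red gift box, all the way to the other end and leave it there. Then lift the box's hinged lid to 55 degrees from closed and hold it steady there so a colleague can glue in the lid stay: the lid falls shut if let go, so finish while the gripper is still holding it open. Leave the loose jars, the tape roll and the scissors where they are.

Things in the scene. Friction and masses are not known exactly. Their poses are not given: they have to be found in the camera images.
- jig: fixed grey base plate 310 x 620 x 12 mm lying on the bench (it does not move when pushed); origin at the centre of its underside, x across (away from the robot), y along its two low tracks, z up. The red gift box (200 x 240 mm, 75 mm tall, six gold-capped jars inside) is fixed on it, centred at jig y = -150 mm; its walls end 87 mm above the bench
- guard (a joint): slide of the clear guard in m along the jig's +y: 0 = fully over the gift box, 0.30 = far end stop with the box wholly uncovered; starts between 0 and 0.06. It stays where it is left; sliding takes about 2 N plus 4 N per m/s. The guard is a clear tunnel with yellow edges, 276 mm across x, 270 mm along y, open at both y ends, its top face 154 mm above the bench; mass 0.8 kg
- guard_handle (a point): middle of the black round bar handle on top of the guard: bar 14 mm thick, 100 mm long along the jig's x, its middle 194 mm above the bench (40 mm above the guard's top) on a post at each end; this point moves with the guard
- lid (a joint): opening angle of the gift box's lid in rad: 0 = shut and level, 0.96 = 55 degrees, stop at 1.4. Hinged along the box's far (jig +x) top edge, front edge rises; nearly frictionless, it always falls shut by its own weight (0.18 to 0.35 kg)
- lid_knob (a point): centre of the gold knob near the lid's front edge, a short cylinder lying parallel to the hinge (along the jig's y): 34 mm long, 26 mm diameter, flat ends, on a 12 mm stem; its centre is 32 mm above the lid's upper face, and 127 mm above the bench when shut. The point and its axes move with the lid (x from the front edge towards the hinge, y along the hinge, z out of the lid's upper face)
- lid_hinge (a point): point on the hinge line, middle of the box's far top edge, 88 mm above the bench; the knob's centre lies 175 mm from it towards the lid's front edge and 40 mm out along the lid's upward normal. The lid is a red panel with gold ornament, 204 x 244 x 8 mm, its underside through the hinge line
- jar0: loose amber jar with gold cap, 62 mm diameter, 85 mm tall, standing on the jig's plate (top 12 mm above the bench) between the box and the far end of the track, where the guard slides over it with about 50 mm to spare above and 20 mm at the sides; origin at the centre of its underside
- jar1: another such jar, also on the jig's plate under the guard's path
- jar2: another such jar, on the right of the bench
- jar3: another such jar, on the right of the bench
- jar4: another such jar, on the left of the bench
- tape_roll: loose amber roll of tape lying flat, 100 mm outer diameter, 45 mm tall, on the left of the bench; origin at the centre of its underside
- scissors: loose red-handled scissors lying flat on the right of the bench, about 160 mm long, 10 mm thick; origin near the pivot, on the underside

How it is judged:
By the outcome, as a careful person would: the job done as asked, in the order asked, and still so for the second after the job is handed in, while the arm keeps its last pose, push and grip.
It also fails if it takes over 51 s, if anything falls off the work surface, if the arm or the gripper's body presses on something with over 40 N, if the wrist force passes 120 N, or if a joint passes its speed limit or range.

## Working session

There is one attempt and no reset: what is moved stays moved. The work goes in short steps, Python scripts to look and compute and a tool call to move; the robot and the scene stay as the last step left them, time stands still between calls to the robot, and variables do not carry over. Pictures are saved under pics/ and viewed, about 8 in all and at most 12, crops included, and the job is handed in when it is done.

Besides the shell and the picture viewer there is one more tool, called after "Emit:" in YAML: its name, and indented under it one key for each argument. arm_command: Moves the arm, as the interface text tells. Its arguments: {"type":"object","properties":{"moves":{"type":"array","items":{"type":"array","items":{"type":"number"}}},"squeeze":{"type":"number"}},"required":["moves"]}

```bash
mkdir -p pics; cat > h.py <<'E'
import numpy as np, cv2
from workcell import env
np.set_printoptions(precision=4,suppress=True)
def ray(name,u,v):
    c=env.get_calibration(name);T=np.array(c["pose"])
    d=T[:3,:3]@np.array([(u-c["cx"])/c["fx"],(v-c["cy"])/c["fy"],1.]);return T[:3,3],d
def onplane(name,u,v,z):
    o,d=ray(name,u,v);return o+d*(z-o[2])/d[2]
def cloud(name,depth):
    c=env.get_calibration(name);T=np.array(c["pose"])
    v,u=np.indices(depth.shape);P=np.stack([(u-c["cx"])/c["fx"]*depth,(v-c["cy"])/c["fy"]*depth,depth],-1)
    return P@T[:3,:3].T+T[:3,3]
def proj(name,p):
    c=env.get_calibration(name);T=np.array(c["pose"]);q=T[:3,:3].T@(np.array(p)-T[:3,3]);return c["fx"]*q[0]/q[2]+c["cx"],c["fy"]*q[1]/q[2]+c["cy"]
E
python3 - <<'E'
from h import *
for n in("top","scene"):
    p,d=env.read_camera(n);cv2.imwrite(f"pics/{n}0.png",p);np.save(f"pics/{n}0.npy",d);c=env.get_calibration(n);print(n,c)
print(env.get_state())
E
```

```text
top {'fx': 387.59800137789426, 'fy': 387.59800137789426, 'cx': 323.0449017982101, 'cy': 198.8383926146278, 'pose': array([[-0.0284, -0.9865,  0.1614,  0.3521],
       [-0.9995,  0.0253, -0.0213,  0.0191],
       [ 0.0169, -0.1619, -0.9867,  1.2723],
       [ 0.    ,  0.    ,  0.    ,  1.    ]])}
scene {'fx': 464.0503853716132, 'fy': 464.0503853716132, 'cx': 324.54454117596765, 'cy': 198.70106930438442, 'pose': array([[ 0.8333,  0.4567, -0.3115,  1.0366],
       [ 0.5527, -0.6981,  0.4552, -0.6975],
       [-0.0095, -0.5514, -0.8342,  1.4193],
       [ 0.    ,  0.    ,  0.    ,  1.    ]])}
{'clock': 0.1, 'joint_pos': array([-1.4466,  0.3139,  0.0451,  1.3036,  0.    ,  1.4312]), 'qvel': array([-0.0016, -0.0008,  0.0032, -0.0008, -0.0014, -0.0008]), 'tau': array([  0.0011, -48.173 ,  29.9242,   0.0127,  -0.    ,   0.    ]), 'tcp_pos': array([ 0.1499, -0.5547,  0.2475]), 'orientation': array([-0.0008,  0.9913,  0.1315,  0.    ]), 'wrist_force': array([ 0.5594,  0.4621, -0.0545]), 'ft_torque': array([-0.0918, -0.002 , -0.0323]), 'finger_gap': 0.08531312346080853}
```

View pics/top0.png

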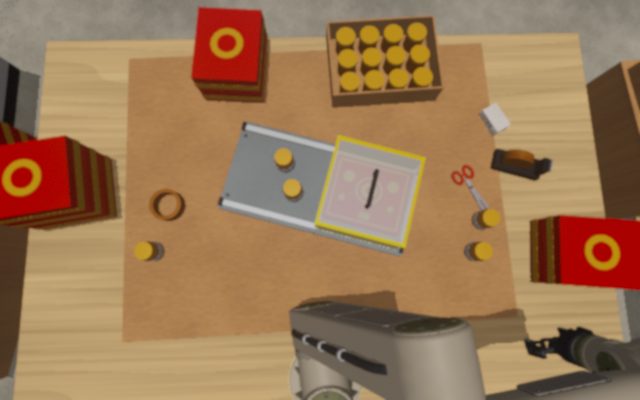

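View pics/scene0.png

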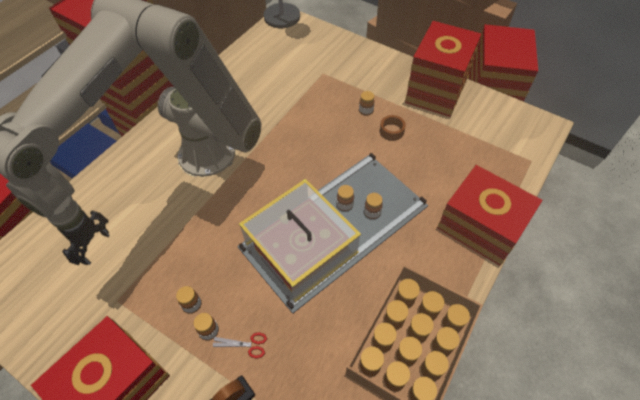

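```bash
python3 - <<'E'
from h import *
from scipy.spatial.transform import Rotation as R
for n in("top","scene"):
    p=cv2.imread(f"pics/{n}0.png");d=np.load(f"pics/{n}0.npy");W=cloud(n,d);hsv=cv2.cvtColor(p,cv2.COLOR_BGR2HSV)
    x,y,z=W[...,0],W[...,1],W[...,2]
    reg=(x>.3)&(x<.8)&(y>-.35)&(y<.4)&(d>0)
    print(n,"z bench",np.median(z[reg&(z<.01)]))
    g=reg&(z>.005)&(z<.035)&(hsv[...,1]<70)
    m=cv2.morphologyEx(g.astype(np.uint8),cv2.MORPH_OPEN,np.ones((3,3)))
    k,l,s,c=cv2.connectedComponentsWithStats(m);i=np.argsort(-s[1:,4])[:3]+1;print(s[i])
    P=W[np.isin(l,[j for j in i if s[j,4]>150])][:,:2]
    print(cv2.minAreaRect((P*1000).astype(np.float32)))
    cy=reg&(hsv[...,0]>22)&(hsv[...,0]<34)&(hsv[...,1]>150)
    # handle: dark pixels near the expected bar
    b=((hsv[...,2]<75)).astype(np.uint8)
    box=(slice(155,225),slice(345,405)) if n=="top" else (slice(195,255),slice(275,325))
    mm=np.zeros_like(b);mm[box]=b[box]
    k,l,s,c=cv2.connectedComponentsWithStats(mm);j=np.argmax(s[1:,4])+1;print("handle px",s[j],c[j])
    v,u=np.where(l==j)
    Q=np.array([onplane(n,a,bb,.194) for a,bb in zip(u,v)]);print(cv2.minAreaRect((Q[:,:2]*1000).astype(np.float32)),Q.mean(0))
    H=W[l==j];print("depth z",np.percentile(H[:,2],[5,50,95]))
    H=H[(H[:,2]>.18)&(H[:,2]<.21)];print("bar pts",len(H),H.mean(0) if len(H) else 0)
print(R.from_quat(env.get_state()["orientation"][[1,2,3,0]]).as_matrix())
p=cv2.imread("pics/top0.png")[110:265,200:440];cv2.imwrite("pics/c1.png",cv2.resize(p,None,fx=3.3,fy=3.3,interpolation=cv2.INTER_CUBIC))
E
```

```text
top z bench 0.002206956768961099
[[ 218  129  184  127 8254]]
((600.59130859375, -0.114990234375), (620.14990234375, 309.40557861328125), 73.67831420898438)
handle px [366 171  11  36  71] [371.7746 188.6479]
((554.6251220703125, -142.80528259277344), (6.8684868812561035, 105.63835144042969), 73.49114227294922) [ 0.5544 -0.1433  0.194 ]
depth z [0.1975 0.2018 0.2047]
bar pts 69 [ 0.5534 -0.1423  0.2014]
scene z bench 0.0020946421832501727
[[ 240  155  179  157 5897]]
((600.703369140625, 0.326019287109375), (622.478271484375, 314.4701232910156), 73.7447280883789)
handle px [288 211  23  30 107] [298.7477 223.5701]
((566.35791015625, -151.4083251953125), (17.80691146850586, 122.00524139404297), 72.855224609375) [ 0.5631 -0.1479  0.194 ]
depth z [0.1673 0.1995 0.2035]
bar pts 91 [ 0.5625 -0.1479  0.1989]
[[ 0.9654  0.2607 -0.0002]
 [ 0.2607 -0.9654  0.0017]
 [ 0.0002 -0.0017 -1.    ]]
```

View pics/c1.png

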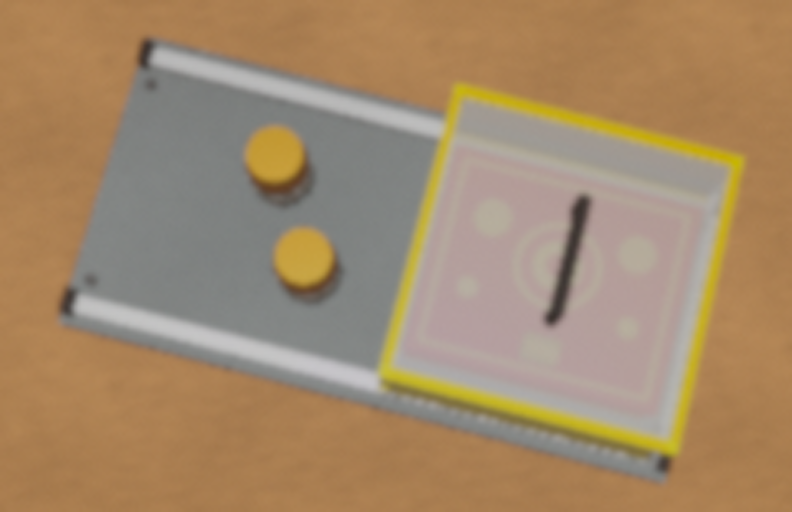

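Emit:
arm_command:
  moves:
    - [0, 20, -12, -2, 0.05]
    - [0, 55, -32, -4, 0.1]
    - [0, 95, -55, -6, 0.15]
    - [0, 138, -80, -8, 0.2]
    - [0, 181, -105, -10, 0.25]
    - [0, 224, -130, -12, 0.3]
    - [0, 267, -155, -12, 0.35]
    - [0, 310, -180, -12, 0.4]
    - [0, 353, -205, -12, 0.45]
    - [0, 396, -230, -12, 0.5]
    - [0, 439, -255, -12, 0.54]
    - [0, 475, -276, -12, 0.548]

```text
clock: 1.3
tcp_pos: [0.5378, -0.1626, 0.2599]
orientation: [-0.0, 0.99, -0.142, -0.0]
wrist_force: [0.1, -1.5, 0.4]
finger_gap: 0.0853
```

```bash
cat >> h.py <<'E'
from scipy.spatial.transform import Rotation as Rot
YAW=np.deg2rad(73.7); JY=np.array([np.cos(YAW),np.sin(YAW),0]); JX=np.array([JY[1],-JY[0],0]); C=np.array([.6006,.0001,0])
def jig(x,y,z): return C+JX*x+JY*y+np.array([0,0,z])
def todo(target):
    s=env.get_state();M=Rot.from_quat(s["orientation"][[1,2,3,0]]).as_matrix()
    print("t",s["clock"],"tcp",s["tcp_pos"],"F",s["wrist_force"],"gap",s["finger_gap"])
    print("shift mm tool",M.T@(target-s["tcp_pos"])*1000,"turn",np.arctan2(M[:,0]@-JY*1,M[:,0]@JX)*-1 , "tilt",M[:,2], "jigpos",JX@(s["tcp_pos"]-C),JY@(s["tcp_pos"]-C),s["joint_pos"])
E
python3 -c "
from h import *
todo(jig(0,-.150,.192))"
```

```text
t 1.3 tcp [ 0.5378 -0.1626  0.2599] F [ 0.0876 -1.4503  0.3841] gap 0.08533656612986032
shift mm tool [ 14.6784 -23.7354  67.8812] turn 0.0004146452929377147 tilt [-0.0004  0.0003 -1.    ] jigpos -0.014638467222677929 -0.17375098240669207 [-0.4365  0.2849  0.0355  1.3218  0.0001  2.9892]
```

Emit:
arm_command:
  moves:
    - [0, 2, -4, 0, -0.1]
    - [0, 4, -8, 0, -0.24]
    - [0, 8, -12, 0, -0.38]
    - [0, 11, -16, 0, -0.52]
    - [0, 15, -20, 0, -0.66]
    - [0, 15, -24, 0, -0.8]
    - [0, 15, -24, 0, -0.94]
    - [0, 15, -24, 0, -1.08]
    - [0, 15, -24, 0, -1.22]
    - [0, 15, -24, 0, -1.36]
    - [0, 15, -24, 0, -1.5]
    - [0, 15, -24, 0, -1.64]

```text
clock: 2.5
tcp_pos: [0.5574, -0.1459, 0.2597]
orientation: [-0.0, 0.777, 0.629, -0.0]
wrist_force: [-0.4, -0.7, 0.1]
finger_gap: 0.0854
```

Emit:
arm_command:
  moves:
    - [0, 0, 0, 0, -0.14]
    - [0, 0, 0, 0, -0.28]
    - [0, 0, 0, 0, -0.42]
    - [0, 0, 0, 0, -0.56]
    - [0, 0, 0, 0, -0.7]
    - [0, 0, 0, 0, -0.84]
    - [0, 0, 0, 0, -0.98]
    - [0, 0, 0, 0, -1.12]
    - [0, 0, 0, 0, -1.26]
    - [0, 0, 0, 0, -1.4]
    - [0, 0, 0, 0, -1.5]
    - [0, 0, 0, 0, -1.501]

```text
clock: 3.7
tcp_pos: [0.5574, -0.1459, 0.2598]
orientation: [-0.001, 0.142, 0.99, 0.0]
wrist_force: [-0.1, 0.5, -0.1]
finger_gap: 0.0854
```

```bash
sed -i 's/np.arctan2(M\[:,0\]@-JY\*1,M\[:,0\]@JX)\*-1/np.arctan2(M[:,0]@JY,-(M[:,0]@JX))/' h.py
python3 -c "
from h import *
todo(jig(0,-.150,.192))"
```

```text
t 3.7 tcp [ 0.5574 -0.1459  0.2598] F [-0.108   0.4841 -0.0956] gap 0.08537233823692257
shift mm tool [-0.5622  2.2445 67.7806] turn 4.071762775152824e-05 tilt [-0.001   0.0004 -1.    ] jigpos -0.000491846534354055 -0.15224882467576564 [-0.3953  0.3137  0.0748  1.3329 -0.0001 -0.1107]
```

Emit:
arm_command:
  moves:
    - [0, 0, 1, 20, 0]
    - [0, 0, 2, 45, 0]
    - [0, 0, 2, 62, 0]
    - [0, 0, 2, 67, 0]
    - [0, 0, 2, 67, 0]
    - [0.5, 0, 2, 67, 0]
    - [1, 0, 2, 67, 0]
    - [1, 0, 2, 67, 0]
    - [1, 0, 2, 67, 0]
    - [1, 0, 2, 67, 0]
    - [1, 0, 2, 67, 0]
    - [1, 0, 2, 67, 0]
  squeeze: 30

```text
clock: 4.9
tcp_pos: [0.5584, -0.1442, 0.1937]
orientation: [0.0, 0.142, 0.99, -0.0]
wrist_force: [-0.5, -0.5, 2.2]
finger_gap: 0.013
```

```bash
python3 -c "
from h import *
todo(jig(0,.150,.192))"
```

```text
t 4.9 tcp [ 0.5584 -0.1442  0.1937] F [-0.4795 -0.5143  2.2271] gap 0.013025016176866404
shift mm tool [  0.1024 300.3882   1.6547] turn 0.00039978188211299505 tilt [ 0.0006 -0.0005 -1.    ] jigpos -1.8990177303392027e-05 -0.15038775933796514 [-0.3919  0.3364 -0.0559  1.1777 -0.0002 -0.107 ]
```

Emit:
arm_command:
  moves:
    - [1, 0, 5, 0, 0]
    - [1, 0, 15, 0, 0]
    - [1, 0, 30, 0, 0]
    - [1, 0, 50, 0, 0]
    - [1, 0, 75, 0, 0]
    - [1, 0, 100, 0, 0]
    - [1, 0, 125, 0, 0]
    - [1, 0, 150, 0, 0]
    - [1, 0, 175, 0, 0]
    - [1, 0, 200, 0, 0]
    - [1, 0, 220, 0, 0]
    - [1, 0, 235, 0, 0]

```text
clock: 6.1
tcp_pos: [0.625, 0.0835, 0.1937]
orientation: [0.001, 0.141, 0.99, 0.0]
wrist_force: [1.4, -2.3, 4.9]
finger_gap: 0.0131
```

```bash
python3 -c "
from h import *
todo(jig(0,.150,.192))"
```

```text
t 6.1 tcp [0.625  0.0835 0.1937] F [ 1.3851 -2.3489  4.9422] gap 0.013093061328828126
shift mm tool [-0.0019 63.1069  1.766 ] turn -0.0009988069423780383 tilt [ 0.0017 -0.0002 -1.    ] jigpos 5.8217333787168764e-05 0.08689258978780835 [ 0.0057  0.439   0.0967  1.2268 -0.0002  0.2891]
```

Emit:
arm_command:
  moves:
    - [1, 0, 12, 0, 0]
    - [1, 0, 24, 0, 0]
    - [1, 0, 36, 0, 0]
    - [1, 0, 46, 0, 0]
    - [1, 0, 52, 0, 0]
    - [1, 0, 56, 0, 0]
    - [1, 0, 60, 0, 0]
    - [1, 0, 62, 0, 0]
    - [1, 0, 64, 0, 0]
    - [1, 0, 65, 0, 0]

```text
clock: 7.1
tcp_pos: [0.6426, 0.1434, 0.1938]
orientation: [0.0, 0.142, 0.99, -0.001]
wrist_force: [-1.2, -6.7, 6.0]
finger_gap: 0.0129
```

```bash
python3 -c "
from h import *
todo(jig(0,.150,.192))"
```

```text
t 7.1 tcp [0.6426 0.1434 0.1938] F [-1.2436 -6.6614  5.9891] gap 0.012945572678761926
shift mm tool [0.1138 0.6382 1.7602] turn 0.0008036218934788671 tilt [ 0.0005 -0.0018 -1.    ] jigpos 0.00011152213919375874 0.14936439045180885 [ 0.0986  0.4955  0.1857  1.2606 -0.0018  0.3839]
```

Emit:
arm_command:
  moves:
    - [1, 0, 1, 0, 0]
    - [1, 0, 2, 0, 0]
    - [1, 0, 2, 0, 0]
    - [1, 0, 2, 0, 0]

```text
clock: 7.5
tcp_pos: [0.6426, 0.1435, 0.1937]
orientation: [-0.0, 0.143, 0.99, -0.002]
wrist_force: [-2.1, -8.7, 7.4]
finger_gap: 0.0125
```

```bash
python3 -c "
from h import *
todo(jig(0,.150,.192))"
```

```text
t 7.5 tcp [0.6426 0.1435 0.1937] F [-2.1395 -8.7223  7.3865] gap 0.012461069003704178
shift mm tool [0.0804 0.5828 1.7306] turn 0.002219597452395016 tilt [-0.0008 -0.0045 -1.    ] jigpos 7.818546065609508e-05 0.14942494599759706 [ 0.0998  0.497   0.1881  1.2631 -0.0044  0.3865]
```

Emit:
arm_command:
  moves:
    - [1, 0, -1, 0, 0]
    - [1, 0, -2, 0, 0]
    - [0.5, 0, -2, 0, 0]
    - [0, 0, -2, 0, 0]
    - [0, 0, -2, 0, 0]
    - [0, 0, -2, 0, 0]
    - [0, 0, -2, 0, 0]
    - [0, 0, -2, -10, 0]
    - [0, 0, -2, -35, 0]
    - [0, 0, -2, -65, 0]
    - [0, 0, -2, -75, 0]

```text
clock: 8.6
tcp_pos: [0.6438, 0.144, 0.2725]
orientation: [0.003, 0.142, 0.99, 0.001]
wrist_force: [0.3, 0.1, 0.7]
finger_gap: 0.0851
```

Emit:
arm_command:
  moves:
    - [0, 0, -15, 0, 0]
    - [0, 5, -40, 0, 0]
    - [0, 10, -70, 0, 0]
    - [0, 20, -105, 0, 0]
    - [0, 30, -140, 0, 0]
    - [0, 40, -175, 0, 0]
    - [0, 50, -210, 0, 0]
    - [0, 60, -240, 0, 0]
    - [0, 65, -265, 0, 0]
    - [0, 70, -285, 0, 0]
    - [0, 75, -298, 0, 0]
    - [0, 75, -298, 0, 0]

```text
clock: 9.8
tcp_pos: [0.4851, -0.1223, 0.2673]
orientation: [-0.001, 0.143, 0.99, 0.0]
wrist_force: [0.5, 0.1, -2.1]
finger_gap: 0.0855
```

```bash
python3 - <<'E'
from h import *
todo(jig(-.075,-.15,.125))
for n in("top","scene"):
    p,d=env.read_camera(n);cv2.imwrite(f"pics/{n}1.png",p);np.save(f"pics/{n}1.npy",d)
    print(n,"exp knob px",proj(n,jig(-.075,-.15,.127)),"handle",proj(n,jig(0,.15,.194)),"hinge",proj(n,jig(.1,-.15,.088)))
E
```

```text
t 9.8 tcp [ 0.4851 -0.1223  0.2673] F [ 0.4817  0.1294 -2.1205] gap 0.08554774352760686
shift mm tool [ -1.7338  -0.0902 142.3336] turn 0.0030961590836280557 tilt [-0.0018  0.0004 -1.    ] jigpos -0.0764787296399485 -0.14988453144606478 [-0.4073  0.1644 -0.1008  1.3074 -0.0004 -0.1197]
top exp knob px (np.float64(362.8837217793882), np.float64(215.37274270611655)) handle (np.float64(270.1032022093917), np.float64(160.73884967265462)) hinge (np.float64(374.5675670911666), np.float64(163.49745886407865))
scene exp knob px (np.float64(285.08079163242166), np.float64(217.19864910028807)) handle (np.float64(369.6623363825265), np.float64(170.8512242731898)) hinge (np.float64(319.7102615570795), np.float64(259.59591481504873))
```

View pics/scene1.png

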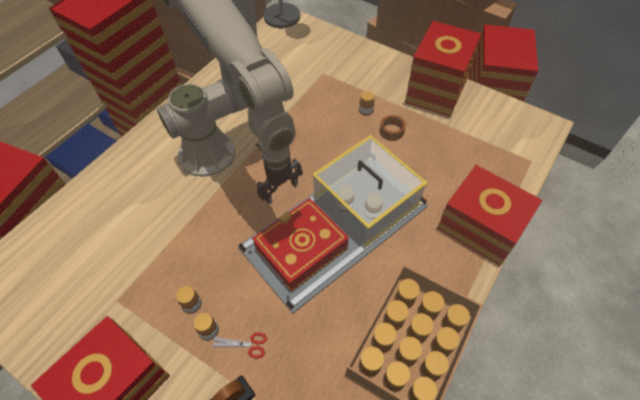

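View pics/top1.png

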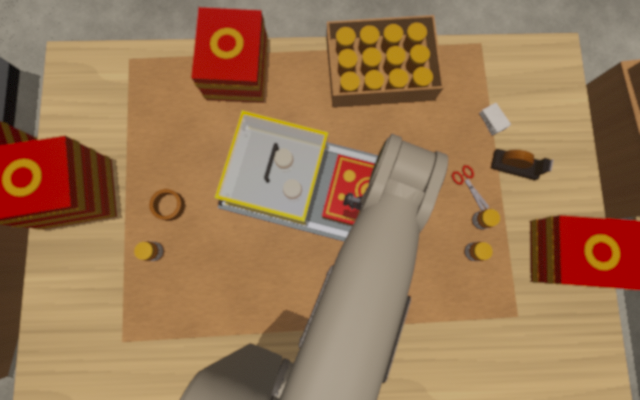

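```bash
python3 - <<'E'
from h import *
p=cv2.imread("pics/scene1.png");d=np.load("pics/scene1.npy");W=cloud("scene",d)-C
X,Y,Z=W@JX,W@JY,W[...,2]
m=(Z>.112)&(Z<.16)&(abs(Y+.15)<.06)&(X<-.02)&(X>-.13)&(d>0)
v,u=np.where(m);print(m.sum(),"px",u.mean(),v.mean(),"jig x",np.percentile(X[m],[5,50,95]),"y",np.percentile(Y[m],[5,50,95]),"z",np.percentile(Z[m],[5,50,95]))
m=(Z>.085)&(Z<.11)&(abs(Y+.15)<.2)&(abs(X)<.15)&(d>0)
print("lid",np.percentile(X[m],[2,98]),np.percentile(Y[m],[2,98]),np.median(Z[m]))
hsv=cv2.cvtColor(p,cv2.COLOR_BGR2HSV)
E
```

```text
89 px 285.0561797752809 217.06741573033707 jig x [-0.0827 -0.0704 -0.0614] y [-0.1674 -0.1523 -0.1352] z [0.1263 0.1368 0.143 ]
lid [-0.0981  0.1008] [-0.2685 -0.0307] 0.09621522728097798
```

Emit:
arm_command:
  moves:
    - [0, -1, -1, 20, 0]
    - [0, -1, -1, 50, 0]
    - [0, -1, -1, 85, 0]
    - [0, -1, -1, 115, 0]
    - [0, -1, -1, 132, 0]
    - [0, -1, -1, 140, 0]
    - [0, -1, -1, 140, 0]

```text
clock: 10.6
tcp_pos: [0.4871, -0.1214, 0.1272]
orientation: [-0.001, 0.141, 0.99, 0.0]
wrist_force: [-0.5, 0.3, -0.3]
finger_gap: 0.0854
```

```bash
python3 -c "
from h import *
todo(jig(-.075,-.15,.125))"
```

```text
t 10.6 tcp [ 0.4871 -0.1214  0.1272] F [-0.4993  0.3232 -0.3229] gap 0.08543038573555305
shift mm tool [ 0.1709 -1.5214  2.2105] turn -0.0009090430527375279 tilt [-0.002   0.0009 -1.    ] jigpos -0.0748256736860898 -0.14847922998365035 [-0.4044  0.2474 -0.3517  0.9739  0.0001 -0.1208]
```

Emit:
arm_command:
  moves:
    - [0.4, 0, -1, 1, 0]
    - [1, 0, -1, 1, 0]
    - [1, 0, -1, 1, 0]
    - [1, 0, -1, 1, 0]
    - [1, 0, -1, 1, 0]
    - [1, 0, -1, 1, 0]
  squeeze: 40

```text
clock: 11.2
tcp_pos: [0.4877, -0.1239, 0.1283]
orientation: [0.001, 0.142, 0.99, -0.001]
wrist_force: [-0.7, -1.5, 6.6]
finger_gap: 0.0331
```

```bash
python3 -c "
from h import *
todo(jig(-.075,-.15,.125))
r=np.hypot(.175,.04);a0=np.arctan2(.04,.175)
for a in np.deg2rad([0,2,5,8,12,16,20,24,28,32,36,40,44,47.5,50,52,53.5,54.5,55]): print(round(np.rad2deg(a),1),'dx(tool, toward robot)',round(1000*(-.175+r*np.cos(a0+a)),1),'dz',round(-1000*(r*np.sin(a0+a)-.04),1))"
```

```text
t 11.2 tcp [ 0.4877 -0.1239  0.1283] F [-0.7439 -1.5458  6.5896] gap 0.03306376177681669
shift mm tool [1.4211 0.6634 3.3015] turn 0.0005152875340217974 tilt [ 0.0015 -0.0014 -1.    ] jigpos -0.0735853179437109 -0.15066125793604215 [-0.408   0.2455 -0.3513  0.9721 -0.0006 -0.123 ]
0.0 dx(tool, toward robot) -0.0 dz 0.0
2.0 dx(tool, toward robot) -1.5 dz -6.1
5.0 dx(tool, toward robot) -4.2 dz -15.1
8.0 dx(tool, toward robot) -7.3 dz -24.0
12.0 dx(tool, toward robot) -12.1 dz -35.5
16.0 dx(tool, toward robot) -17.8 dz -46.7
20.0 dx(tool, toward robot) -24.2 dz -57.4
24.0 dx(tool, toward robot) -31.4 dz -67.7
28.0 dx(tool, toward robot) -39.3 dz -77.5
32.0 dx(tool, toward robot) -47.8 dz -86.7
36.0 dx(tool, toward robot) -56.9 dz -95.2
40.0 dx(tool, toward robot) -66.7 dz -103.1
44.0 dx(tool, toward robot) -76.9 dz -110.3
47.5 dx(tool, toward robot) -86.3 dz -116.0
50.0 dx(tool, toward robot) -93.2 dz -119.8
52.0 dx(tool, toward robot) -98.8 dz -122.5
53.5 dx(tool, toward robot) -103.1 dz -124.5
54.5 dx(tool, toward robot) -105.9 dz -125.7
55.0 dx(tool, toward robot) -107.4 dz -126.3
```

Emit:
arm_command:
  moves:
    - [1, -1.5, 0, -6, 0]
    - [1, -4, 0, -15, 0]
    - [1, -7.5, 0, -24, 0]
    - [1, -12, 0, -35.5, 0]
    - [1, -18, 0, -46.5, 0]
    - [1, -24, 0, -57.5, 0]
    - [1, -31.5, 0, -67.5, 0]
    - [1, -39.5, 0, -77.5, 0]
    - [1, -48, 0, -86.5, 0]
    - [1, -57, 0, -95, 0]

```text
clock: 12.2
tcp_pos: [0.5412, -0.1395, 0.2219]
orientation: [-0.002, 0.142, 0.99, -0.0]
wrist_force: [0.6, -4.1, -7.0]
finger_gap: 0.0338
```

```bash
cat >> h.py <<'E'
def lid():
    s=env.get_state();M=Rot.from_quat(s["orientation"][[1,2,3,0]]).as_matrix();g=s["tcp_pos"]-.002*M[:,2]
    x=.1-JX@(g-C);z=g[2]-.088;print("lid deg from grip",np.rad2deg(np.arctan2(z,x)-np.arctan2(.04,.175)),"radius",np.hypot(x,z),"(.1795)")
E
python3 -c "
from h import *
a=np.deg2rad(55);todo(jig(.1-(.175*np.cos(a)-.04*np.sin(a)),-.15,.088+.175*np.sin(a)+.04*np.cos(a)-.002));lid()"
```

```text
t 12.2 tcp [ 0.5412 -0.1395  0.2219] F [ 0.5884 -4.1176 -7.0049] gap 0.033773559880577564
shift mm tool [-50.1396   0.711  -30.5205] turn 0.0007939650883731024 tilt [-0.0032  0.0002 -1.    ] jigpos -0.017846403692243697 -0.15069214002588174 [-0.3954  0.2931 -0.0464  1.2344 -0.001  -0.1102]
lid deg from grip 36.20318682841429 radius 0.17990066354143122 (.1795)
```

Emit:
arm_command:
  moves:
    - [1, -9.5, 0, -8, 0]
    - [1, -19, 0, -14.5, 0]
    - [1, -28, 0, -20, 0]
    - [1, -35.5, 0, -24, 0]
    - [1, -41, 0, -27, 0]
    - [1, -45.5, 0, -29, 0]
    - [1, -48.5, 0, -30, 0]
    - [1, -50, 0, -31, 0]
    - [1, -50, 0, -31, 0]
    - [1, -50, 0, -31, 0]

```text
clock: 13.2
tcp_pos: [0.5898, -0.1537, 0.2531]
orientation: [-0.0, 0.142, 0.99, -0.0]
wrist_force: [-2.1, -4.1, -3.3]
finger_gap: 0.0332
```

```bash
python3 - <<'E'
from h import *
a=np.deg2rad(55);todo(jig(.1-(.175*np.cos(a)-.04*np.sin(a)),-.15,.088+.175*np.sin(a)+.04*np.cos(a)-.002));lid()
p,d=env.read_camera("top");q,e=env.read_camera("scene");np.save("pics/t2.npy",d);np.save("pics/s2.npy",e);cv2.imwrite("pics/top2.png",p);cv2.imwrite("pics/scene2.png",q)
for n,dd,im in(("top",d,p),("scene",e,q)):
    W=cloud(n,dd)-C;X,Y,Z=W@JX,W@JY,W[...,2];hsv=cv2.cvtColor(im,cv2.COLOR_BGR2HSV)
    red=((hsv[...,0]<8)|(hsv[...,0]>172))&(hsv[...,1]>150)
    m=red&(abs(Y+.15)<.13)&(X>-.06)&(X<.11)&(Z>.1)&(Z<.3)&(dd>0)
    print(n,m.sum(),end=" ")
    if m.sum()>20:
        x,z=X[m],Z[m]
        for _ in range(4):
            k=np.polyfit(x,z,1);r=abs(z-np.polyval(k,x));ok=r<max(.004,2*np.median(r));x,z=x[ok],z[ok]
        print("slope deg",np.rad2deg(np.arctan(-k[0])),len(x),"z at hinge",np.polyval(k,.1),x.min(),x.max())
E
```

```text
t 13.2 tcp [ 0.5898 -0.1537  0.2531] F [-2.0635 -4.1148 -3.2566] gap 0.03318734281088618
shift mm tool [0.4107 0.6941 0.825 ] turn 0.0007291099807637174 tilt [-0.0004 -0.0007 -1.    ] jigpos 0.03280052192994714 -0.1506938175789851 [-0.3863  0.3809  0.1545  1.3445 -0.0008 -0.1011]
lid deg from grip 55.21989178361469 radius 0.18012456739231544 (.1795)
top 436 slope deg 52.986873951616936 390 z at hinge 0.10364233890620292 -0.01791087467143334 0.09540780206477142
scene 2442 slope deg 53.08882425200862 1554 z at hinge 0.10188530586837974 -0.016316180373666767 0.10277960734987225
```

View pics/scene2.png

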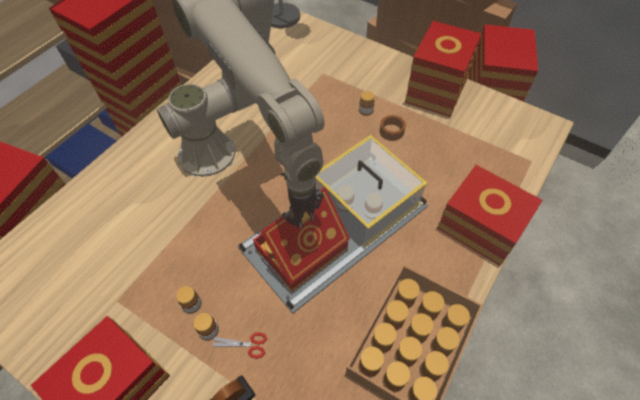

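```bash
python3 - <<'E'
from h import *
for n,f in(("top","t2"),("scene","s2")):
    dd=np.load(f"pics/{f}.npy");im=cv2.imread(f"pics/{n}2.png")
    W=cloud(n,dd)-C;X,Y,Z=W@JX,W@JY,W[...,2];hsv=cv2.cvtColor(im,cv2.COLOR_BGR2HSV)
    m=(hsv[...,1]>120)&(abs(Y+.15)<.115)&(X>-.03)&(X<.095)&(Z>.1)&(Z<.3)&(dd>0)
    P=np.stack([X,Y,Z],-1)[m]; th=np.deg2rad(55);n0=np.array([np.sin(th),0,np.cos(th)])
    P=P[abs((P-[.1,0,.088])@n0-.008)<.012]
    for _ in range(6):
        c=P.mean(0);nv=np.linalg.svd(P-c,full_matrices=False)[2][2];nv*=np.sign(nv[2]);r=(P-c)@nv;P=P[abs(r)<max(.003,2.5*r.std())]
    print(n,len(P),"normal",nv,"deg",np.rad2deg(np.arctan2(nv[0],nv[2])),"rms",r.std(),"hinge offset from face",(c-[.1,-.15,.088])@nv)
E
```

```text
top 627 normal [ 0.7985 -0.0026  0.602 ] deg 52.98627440347078 rms 0.0009094355942554904 hinge offset from face 0.009428072632265529
scene 3153 normal [ 0.8018 -0.0019  0.5976] deg 53.299136229116634 rms 0.002478425039938595 hinge offset from face 0.00825705545941085
```

```bash
python3 - <<'E'
from h import *
def fit(n,f,zr,xr,yr):
    dd=np.load(f"pics/{f}.npy");W=cloud(n,dd)-C;X,Y,Z=W@JX,W@JY,W[...,2]
    m=(X>xr[0])&(X<xr[1])&(Y>yr[0])&(Y<yr[1])&(Z>zr[0])&(Z<zr[1])&(dd>0);P=np.stack([X,Y,Z],-1)[m]
    for _ in range(6):
        c=P.mean(0);nv=np.linalg.svd(P-c,full_matrices=False)[2][2];nv*=np.sign(nv[2]);r=(P-c)@nv;P=P[abs(r)<max(.002,2.5*r.std())]
    print(n,f,len(P),"tilt deg",np.rad2deg(np.arctan2(nv[0],nv[2])),"z",c[2])
fit("scene","scene1",(.085,.108),(-.05,.095),(-.26,-.04))
for n in("top","scene"): fit(n,n+"0",(-.01,.008),(-.3,.3),(-.3,.3)); fit(n,n+"0",(.008,.02),(-.1,.1),(.0,.3))
E
```

```text
scene scene1 2661 tilt deg 0.044520524148893556 z 0.09642177125994601
top top0 14166 tilt deg 0.0010429792191656107 z 0.0020724935095059456
top top0 4457 tilt deg -0.0794676121684865 z 0.013179778808432739
scene scene0 10535 tilt deg 0.005970543977517885 z 0.0017723258829549127
scene scene0 2248 tilt deg 0.07118175192850784 z 0.01330571359528564
```

Emit:
arm_command:
  moves:
    - [1, -2, 0, -1, 0]
    - [1, -4, 0, -1.5, 0]
    - [1, -5.5, 0, -2, 0]
    - [1, -5.5, 0, -2, 0]
    - [1, -5.5, 0, -2, 0]
    - [1, -5.5, 0, -2, 0]

```text
clock: 13.9
tcp_pos: [0.5947, -0.1552, 0.2551]
orientation: [-0.0, 0.142, 0.99, -0.0]
wrist_force: [-3.2, -3.9, -3.3]
finger_gap: 0.0338
```

```bash
cat > chk.py <<'E'
from h import *
lid();s=env.get_state();print(s["clock"],s["wrist_force"],s["finger_gap"],abs(s["qvel"]).max())
for n in("top","scene"):
    im,dd=env.read_camera(n);cv2.imwrite(f"pics/{n}3.png",im);np.save(f"pics/{n}3.npy",dd)
    W=cloud(n,dd)-C;X,Y,Z=W@JX,W@JY,W[...,2];hsv=cv2.cvtColor(im,cv2.COLOR_BGR2HSV)
    m=(hsv[...,1]>120)&(abs(Y+.15)<.115)&(X>-.03)&(X<.095)&(Z>.1)&(Z<.3)&(dd>0)
    P=np.stack([X,Y,Z],-1)[m]; th=np.deg2rad(55);n0=np.array([np.sin(th),0,np.cos(th)])
    P=P[abs((P-[.1,0,.088])@n0-.008)<.012]
    for _ in range(6):
        c=P.mean(0);nv=np.linalg.svd(P-c,full_matrices=False)[2][2];nv*=np.sign(nv[2]);r=(P-c)@nv;P=P[abs(r)<max(.003,2.5*r.std())]
    print(n,len(P),"deg",np.rad2deg(np.arctan2(nv[0],nv[2])),"rms",r.std())
    # guard yellow edge extent along jig y
    ye=(hsv[...,0]>24)&(hsv[...,0]<34)&(hsv[...,1]>150)
    v,u=np.where(ye);Q=np.array([onplane(n,a,b,.154) for a,b in zip(u,v)])-C
    k=(abs(Q@JX)<.1)&(Q@JY<.35)&(Q@JY>-.05);print("yellow y span",np.percentile((Q@JY)[k],[1,99]))
E
python3 chk.py
```

```text
lid deg from grip 56.96837703316585 radius 0.18015880854542252 (.1795)
13.9 [-3.2357 -3.9351 -3.2812] 0.03376799560309214 0.0017237375466096258
top 587 deg 54.716133307397 rms 0.0008946651697595239
yellow y span [0.0136 0.2824]
scene 3062 deg 54.904942960028556 rms 0.0024500410996506363Traceback (most recent call last):
  File "chk.py", line 14, in <module>
    v,u=np.where(ye);Q=np.array([onplane(n,a,b,.154) for a,b in zip(u,v)])-C
                       ~~~~~~~~~~~~~~~~~~~~~~~~~~~~~~~~~~~~~~~~~~~~~~~~~~~^~
ValueError: operands could not be broadcast together with shapes (0,) (3,)
```

```bash
python3 -c "
from h import *
s=env.get_state();print(s['clock'],s['finger_gap'],s['wrist_force'])
print(env.hand_in())"
```

```text
14.0 0.03359708536272678 [-3.7522 -4.3073 -3.7093]
the job is handed in; nothing more can be done
None
```

The guard is off the gift box and at its far end stop, and the gripper is holding the lid open at about 55°. I handed the job in at 14.0 s of the 51 s allowed.

- **Guard:** I gripped the handle and slid it about 0.30 m. At the end the handle no longer moved, although I commanded 2 mm more. The top camera put the guard's edges at jig y of about 14 to 282 mm, against the ideal 15 to 285.
- **Lid:** I gripped the knob by its flat ends and swung it up in an arc. The first stop was low, because the cameras read about 53.1° while the gripper position implied 55.2°. I raised it about 1.7°.
- **Final readings:** The cameras then gave 54.7° (top) and 54.9° (scene). The gripper position still disagrees, at 57.0°. I trusted the cameras because they read the bench and base plate, and in the scene view the shut lid, level to within 0.1°. The arm was still, and the grip was firm at 33.6 mm on the 34 mm knob.
- **Loose items:** The jars, tape roll and scissors looked unmoved in the pictures I viewed; I judged this by eye and did not measure it.
- **Failed check:** The scene-camera check of the guard's edges failed because it found no yellow pixels. The guard's end position therefore rests on the top camera and on the stop felt during the slide.

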